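Seal the pressure infuser: lid, swing bar, ratchet knob to the click

ROBOT

A 7-joint arm with a two-finger parallel gripper is mounted at the origin on a cart in front of the work surface, level with it; the furniture and walls round the work are solid. World frame = base frame: x ahead of the robot, y to its left, z up, the work surface at z = 0. Lengths are in m, angles in rad, forces in N, time in s.
With the tool pointing down it reaches from about 0.425 to 1.025 m from the base axis. Payload 9.4 kg.
Tool frame: the origin (TCP) lies between the finger pads, 19 mm behind the fingertips; this is the grasp point; z points along the fingers, y is the line along which they close (so a half turn about z gives the same grasp; the last joint's range is limited). The gripper opens to 93 mm and grips with 3 to 60 N. Pads are 15 mm wide; open, the fingers measure 128 mm over their backs; the gripper's body (75 mm by 188 mm) begins 65 mm behind the grasp point.
Start: joints at [-1.274, 0.599, -0.003, 1.599, 0.002, 0.943, -0.08], TCP at [0.265, 0.675, 0.237] pointing down, gripper open.
Joint ranges: [-2.57, 2.57], [-0.35, 1.97], [-1.29, 1.29], [0.11, 2.56], [-1.05, 4.19], [0.11, 1.86], [-2.63, 2.63]. Speed limits (rad/s): [2.22, 2.22, 3.01, 3.01, 3.14, 3.14, 3.14].

INTERFACE

Orientations are given as a unit quaternion [w, x, y, z].
In Python, from workcell import env, read_camera, calibration gives the robot as it stands.
- The arm moves only by the tool servo_tool, never from a script. Its argument "motion" is a list of rows, each a list of 7 numbers: the finger opening in mm, from 0 to 93, then the shift along the tool's x, y, z in mm, then the turn, a rotation vector about the tool's x, y, z in rad. In form: [[hand, tx, ty, tz, ax, ay, az], ...]. A call has 1 to 5 rows; each row is the pose to reach, as a shift and turn from the pose commanded when the call began, along the tool's axes at that moment; what a row does not reach only later rows make up. A row lasts 1/10 s, in which the tool goes at most 50 mm and 8.59 degrees, less where a joint would pass 70% of its speed; a pose out of reach is approached as far as the arm can. A call with a gripper value outside its range is refused whole. The fingers move at their own pace and stop on an object; "newtons" is the grip in N (left out, the last holds). Time passes only in rows, so rows that repeat a pose let the fingers close. It gives the time, the measured TCP pose, the force, the opening and the grip force at its end, in the units of the state.
- env.observe(): the state, without advancing time (a new reading comes with each control period).
- read_camera(name): name is "scene" or "top" or "wrist"; returns the picture (480x640x3 uint8, blue, green, red); there is no depth.
- calibration(name): a dict with "camera_matrix" (3x3 intrinsics, pixels), "R" (3x3) and "t" (3): a world point X has camera coordinates R X + t. Camera axes: x right, y down, z forward; pixel columns grow to the right and rows downward; lengths in m; the calibration is good to about 2 mm. A picture is of the moment at which its call begins: read the wrist's pose just before it. calibration takes no time and is no camera call; for the wrist camera it gives the pose at the moment of the call.
- env.close_job(): hands the job in; it is judged then, once.
The state is a dict: "time_s": time; "joint_positions": joint angles; "qd": joint speeds; "effort": joint torques, N m; "ee_pos": TCP position; "tool_rot": TCP orientation; "force": force on the tool from outside, world axes, zero at the start; "ft_torque": the same for the moment, N m; "width": finger opening in m; "grip_force": force on a finger pad.
Only numpy, scipy, OpenCV 4.12 (cv2) and the standard library are available. Lean on these libraries where they do the work, as an engineer would, in place of code of your own. Each camera call takes 0.05 s, during which the arm holds its last target. There are 200 camera calls.

TASK

Close the steel pressure infuser for its next batch of cold brew: set the loose lid squarely into its mouth, swing the clamp bar over it fully home against its catch, and tighten the black knob clockwise until its ratchet slips and clicks. Stop there: one click is right, two at most, or the ratchet wears. Be gentle with the plastic knob and the bar, and leave the other things on the counter alone.

Things in the scene. Friction and masses are not known exactly. Their poses are not given: they have to be found in the camera images.
- pot: Round steel pot fixed to the counter, 120 mm wide, flanged rim 132 mm wide at z = 100 mm. Origin: centre of its underside, z up. Mouth 108 mm wide. The bar's pivot post is 88 mm from the axis on its -y side, the catch 88 mm out on +y: an upright on the catch's +x side with a hook (top 175 mm high, reaching from x -10 to +22 mm, y 77 to 99 mm) over the bar's end. A gauge sticks out on -x.
- lid: Loose steel lid, 0.4 kg, 128 mm wide, lying upright on the red board. Origin: centre of its underside, z up. Rubber spigot 105 mm wide, z 0 to 8 mm, goes into the pot's mouth (1.5 mm play all round) until the plate (z 8 to 18 mm) rests on the rim: origin then 92 mm above the pot's. Grip by the dark round boss in the middle, 34 mm wide, z 18 to 46 mm. Its flat top takes the clamp's foot.
- pivot (a point): The bar's pivot on the pot: on the hinge axis, at the bar's mid height (157 mm above the counter). Hinge axis vertical.
- bar_push (a point): Point on the bar's centre line 150 mm from the pivot, at mid thickness: a clear place to push between knob and catch. The steel bar is 26 mm wide, 14 mm thick (z 150 to 164 mm), and ends 186 mm from the pivot.
- knob_grip (a point): On the knob's upright axis, 8 mm below its top, at a good height for the TCP. Black plastic ribbed round knob, 52 mm wide, 28 mm tall (bottom 9 mm above the bar), on the bar 88 mm from the pivot. Hold it with 20 to 45 N a finger. Clockwise tightens, and takes 0.25 N m while the foot runs free; the knob does not rise or sink.
- knob_mark (a point): A point on the knob's top 8 mm from its axis, in line with its white line. The ratchet sits between knob and screw: at about 0.45 N m it slips, torque drops to nil, and the knob snaps on by 30 degrees a click. Knob mark and screw mark coincide at the start; climbing to a click they part by up to 3 mm and close again if let go; each click parts them for good: 4 mm after one, 8 after two.
- screw_mark (a point): A point on the screw's bare steel end, which shows in the middle of the knob's top, 8 mm from the axis, in line with its red line. The screw turns with the knob until the ratchet slips. A full turn lowers the round clamping foot under the bar by 12 mm; it starts 1.4 to 4.4 mm clear of the seated lid; from touch about 1.2 rad more bring the click. It stays put when let go.
- bar: Steel clamp bar with the knob and foot it carries. Origin on its upright pivot axis, x along the bar. Home against its stop when its x lies along the pot's +y; it starts swung 2.0 to 2.5 rad counter-clockwise from there, so it closes clockwise from above. Pivot friction 0.12 N m; it stays where left.
- cup_a: Large white coffee cup, 106 mm wide, 63 mm high, a bystander. Origin at its underside.
- sugar_dish: Small glass dish of sugar cubes, 74 mm wide, 30 mm high, a bystander. Origin at its underside.

How it is judged:
By the outcome, as a careful person would: the job done as asked, in the order asked, and still so for the second after the job is handed in, with the robot touching nothing.
It also fails if it takes over 72 s, if anything falls off the work surface, if the arm or the gripper's body presses on something with over 40 N, if the wrist force passes 120 N, or if a joint passes its speed limit or range.

## Working session

There is one attempt and no reset: what is moved stays moved. The work goes in short steps, Python scripts to look and compute and a tool call to move; the robot and the scene stay as the last step left them, time stands still between calls to the robot, and variables do not carry over. Pictures are saved under pics/ and viewed, at most 10 in all, crops included, and the job is handed in when it is done.

Besides the shell and the picture viewer there is one more tool, called by a JSON object that holds its "fn" and its "kwargs". servo_tool: Moves the arm, as the interface text tells. Its arguments: {"type":"object","properties":{"motion":{"type":"array"},"newtons":{"type":"number"}},"required":["motion"]}

```bash
mkdir -p pics; ls; python3 - <<'E'
from workcell import env, read_camera, calibration
import cv2, numpy as np
s=env.observe(); print({k:np.round(v,3) for k,v in s.items()})
for n in ["top","scene"]:
    im=read_camera(n); cv2.imwrite(f"pics/{n}0.png",im); c=calibration(n); print(n,c)
E
```

```text
pics
{'time_s': np.float64(0.0), 'joint_positions': array([-1.274,  0.6  , -0.003,  1.6  ,  0.002,  0.943, -0.08 ]), 'qd': array([ 0.001, -0.001, -0.001,  0.001, -0.   , -0.001, -0.002]), 'effort': array([ 0.0000e+00, -7.6506e+01,  1.4980e+00, -2.5235e+01, -5.2000e-02,
        1.7000e-02,  0.0000e+00]), 'ee_pos': array([0.265, 0.675, 0.237]), 'tool_rot': array([-0.   ,  0.186,  0.983, -0.001]), 'force': array([1.262, 0.724, 0.154]), 'ft_torque': array([-0.011,  0.013, -0.044]), 'grip_force': np.float64(0.0), 'width': np.float64(0.093)}
top {'camera_matrix': array([[482.13739123,   0.        , 319.60271215],
       [  0.        , 482.13739123, 241.49284216],
       [  0.        ,   0.        ,   1.        ]]), 'R': array([[ 0.00694516, -0.99985298, -0.01567761],
       [-0.98498136, -0.00413533, -0.17261121],
       [ 0.172521  ,  0.01664096, -0.98486526]]), 't': array([0.02730787, 0.64443866, 1.0202466 ])}
scene {'camera_matrix': array([[499.46216584,   0.        , 319.56555874],
       [  0.        , 499.46216584, 238.31433067],
       [  0.        ,   0.        ,   1.        ]]), 'R': array([[ 0.53618757, -0.84407448, -0.00641547],
       [-0.55556628, -0.34717398, -0.75552388],
       [ 0.63549115,  0.40866673, -0.65508969]]), 't': array([-0.31999228,  0.46869204,  0.67948179])}
```

View pics/top0.png

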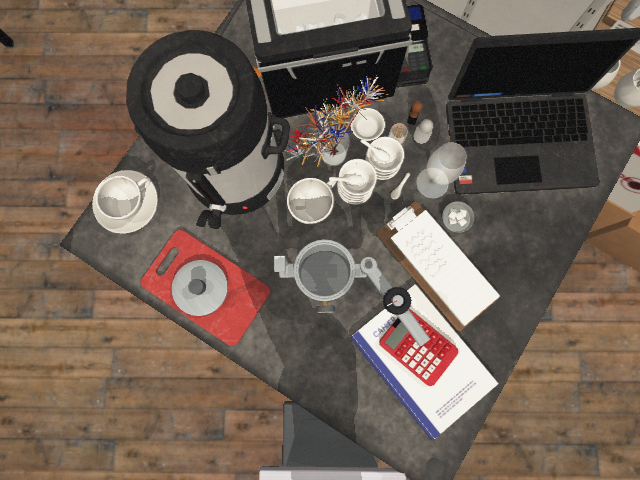

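View pics/scene0.png

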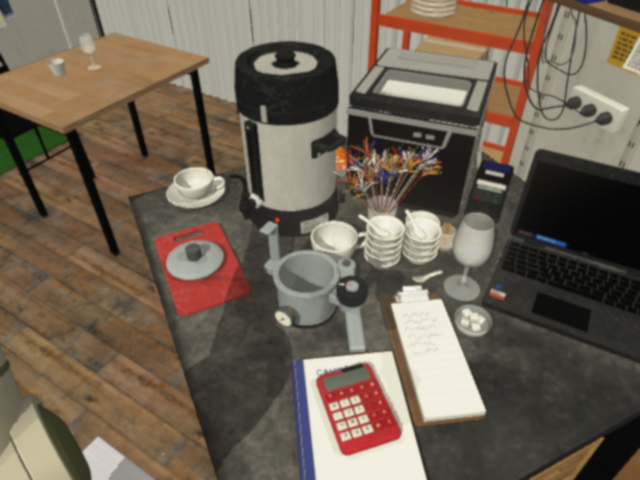

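Top view: the pot's mouth is at about (322,270), pivot (370,265), knob (397,299), catch (281,264) and lid boss (197,286). The bar's tip is near (422,340). Next I'll refine these with masks.

```bash
cat > h.py <<'E'
from workcell import env, read_camera, calibration
import cv2, numpy as np
from scipy.spatial.transform import Rotation as Ro
def ray(c,u,v):
    d=c["R"].T@np.linalg.solve(c["camera_matrix"],[u,v,1.]); return -c["R"].T@c["t"],d
def plane(c,u,v,z):
    o,d=ray(c,u,v); return o+d*(z-o[2])/d[2]
def proj(c,X):
    p=c["camera_matrix"]@(c["R"]@np.asarray(X,float)+c["t"]); return p[:2]/p[2]
def tool():
    s=env.observe(); q=np.array(s["tool_rot"]); return np.array(s["ee_pos"]),Ro.from_quat(q[[1,2,3,0]]),s
def shift(target):   # mm along the tool axes
    p,R,_=tool(); return np.round(R.inv().apply(np.asarray(target)-p)*1000,1)
E
python3 - <<'E'
from h import *
im=cv2.imread("pics/top0.png"); c=calibration("top")
for n,u,v,z in [("lid",197,286,.056),("pot",322,270,.1),("pivot",370,265,.17),("knob",397,299,.201),("tip",424,341,.164),("catch",281,264,.175),("cup",122,197,.063),("gauge",326,309,.06)]:
    print(n,plane(c,u,v,z).round(3))
a=cv2.resize(im[225:350,135:295],None,fx=4,fy=4,interpolation=cv2.INTER_CUBIC)
b=cv2.resize(im[225:350,265:445],None,fx=4,fy=4,interpolation=cv2.INTER_CUBIC)
cv2.imwrite("pics/pot.png",b)
E
```

```text
lid [0.543 0.301 0.056]
pot [0.575 0.025 0.1  ]
pivot [ 0.578 -0.071  0.17 ]
knob [ 0.51  -0.118  0.201]
tip [ 0.431 -0.174  0.164]
catch [0.578 0.105 0.175]
cup [0.744 0.48  0.063]
gauge [0.495 0.016 0.06 ]
```

View pics/pot.png

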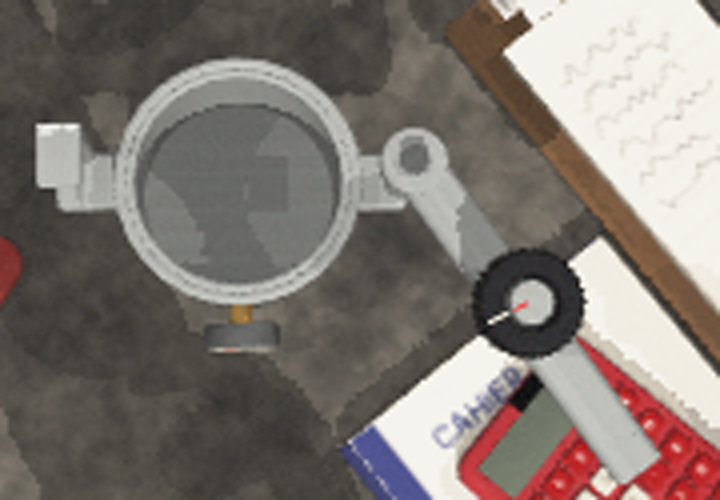

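```bash
python3 - <<'E'
from h import *
c=calibration("top")
for n,u,v,z in [("pot",324.6,270.2,.1),("pivot",368.8,265,.17),("knob",397,300.5,.201),("hook",279.8,263.8,.175)]:
    print(n,plane(c,u,v,z).round(4))
print(shift([.543,.301,.22]), tool()[1].as_matrix().round(3))
w=calibration("wrist"); print((-w["R"].T@w["t"]).round(3), w["R"].round(2))
E
```

```text
pot [0.5749 0.0192 0.1   ]
pivot [ 0.5777 -0.0684  0.17  ]
knob [ 0.5067 -0.1181  0.201 ]
hook [0.5785 0.107  0.175 ]
[-395.5 -246.1   17. ] [[-0.931  0.365 -0.   ]
 [ 0.365  0.931 -0.001]
 [-0.    -0.001 -1.   ]]
[0.197 0.702 0.384] [[ 0.36  0.93 -0.  ]
 [ 0.9  -0.35  0.26]
 [ 0.24 -0.1  -0.96]]
```

{"fn": "servo_tool", "kwargs": {"motion": [[93,-40,-25,2,0,0,0],[93,-80,-50,4,0,0,0],[93,-120,-75,6,0,0,0],[93,-160,-100,8,0,0,0],[93,-200,-125,10,0,0,0]]}}

```text
time_s: 0.6
ee_pos: [0.4061, 0.4838, 0.2271]
tool_rot: [-0.0, 0.186, 0.983, -0.0]
force: [0.3, 0.4, 0.3]
width: 0.0927
grip_force: 0.0
```

{"fn": "servo_tool", "kwargs": {"motion": [[93,-40,-25,1,0,0,0],[93,-80,-50,2,0,0,0],[93,-120,-75,4,0,0,0],[93,-160,-100,6,0,0,0],[93,-195,-121,7,0,0,0]]}}

```text
time_s: 1.1
ee_pos: [0.5438, 0.2991, 0.2201]
tool_rot: [-0.0, 0.186, 0.982, -0.0]
force: [-0.1, -1.0, 0.2]
width: 0.0934
grip_force: 0.0
```

{"fn": "servo_tool", "kwargs": {"motion": [[93,0,0,0,0,0,0],[93,0,0,0,0,0,0]]}}

```text
time_s: 1.3
ee_pos: [0.543, 0.3007, 0.2201]
tool_rot: [-0.0, 0.187, 0.982, -0.0]
force: [-1.4, 0.2, -0.3]
width: 0.0934
grip_force: 0.0
```

```bash
python3 - <<'E'
from h import *
p,R,s=tool(); w=calibration("wrist"); im=read_camera("wrist"); cv2.imwrite("pics/w1.png",im)
np.savez("pics/w1.npz",**w); print(s["time_s"],p.round(4),np.round(s["joint_positions"],3),proj(w,[.543,.301,.056]))
E
```

```text
1.3 [0.543  0.3007 0.2201] [-0.594  0.492 -0.005  1.864  0.003  0.785  0.594] [318.92787173 225.30684631]
```

View pics/w1.png

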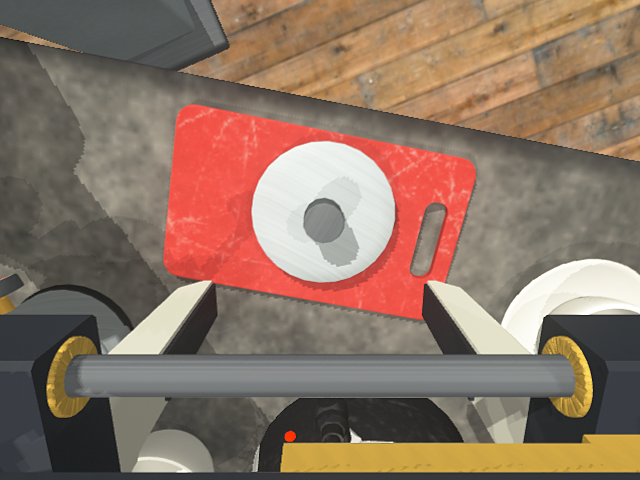

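The wrist view shows the lid's plate, centred near (324,211), with the boss at (323,220).

```bash
python3 - <<'E'
from h import *
def plate(im,lo,hi):
    hsv=cv2.cvtColor(im,cv2.COLOR_BGR2HSV); x0,x1,y0,y1=lo
    red=((hsv[...,1]>120)&((hsv[...,0]<12)|(hsv[...,0]>168))).astype(np.uint8)
    m=np.zeros_like(red); 
    sub=1-red[y0:y1,x0:x1]
    n,l,st,ce=cv2.connectedComponentsWithStats(cv2.morphologyEx(sub,cv2.MORPH_OPEN,np.ones((3,3))))
    k=l[hi[1]-y0,hi[0]-x0]; cs,_=cv2.findContours((l==k).astype(np.uint8),cv2.RETR_EXTERNAL,cv2.CHAIN_APPROX_NONE)
    e=cv2.fitEllipse(max(cs,key=len)); return (e[0][0]+x0,e[0][1]+y0),e[1]
w=np.load("pics/w1.npz"); t=calibration("top")
pw=plate(cv2.imread("pics/w1.png"),(235,410,125,295),(280,210)); pt=plate(cv2.imread("pics/top0.png"),(165,235,252,322),(185,300)); print(pw,pt)
o1,d1=ray(w,*pw[0]); o2,d2=ray(t,*pt[0])
a=np.linalg.lstsq(np.c_[d1,-d2],o2-o1,rcond=None)[0]; print(o1+a[0]*d1,o2+a[1]*d2)
for z in (.018,.024,.028,.034):
    X=plane(w,*pw[0],z); pc=w["R"]@X+w["t"]; print(z,X.round(4),pw[1][0]*pc[2]/w["camera_matrix"][0,0],pw[1][1]*pc[2]/w["camera_matrix"][0,0],plane(t,*pt[0],z).round(4))
E
```

```text
((322.9397735595703, 211.3241424560547), (140.8942413330078, 143.30450439453125)) ((199.28076553344727, 287.46409606933594), (54.52325439453125, 56.85004806518555))
[0.54107576 0.30558413 0.01515375] [0.54340597 0.30634522 0.01553613]
0.018 [0.5406 0.3058 0.018 ] 0.12599265321433836 0.1281479963652916 [0.5432 0.3057 0.018 ]
0.024 [0.5394 0.3061 0.024 ] 0.12383182082187806 0.12595019883892367 [0.5428 0.3041 0.024 ]
0.028 [0.5387 0.3064 0.028 ] 0.12239126589357119 0.1244850004880117 [0.5424 0.303  0.028 ]
0.034 [0.5376 0.3068 0.034 ] 0.1202304335011109 0.12228720296164376 [0.542  0.3014 0.034 ]
```

{"fn": "servo_tool", "kwargs": {"motion": [[93,4.5,3.4,40,0,0,0],[93,4.5,3.4,80,0,0,0],[93,4.5,3.4,120,0,0,0],[93,4.5,3.4,150,0,0,0],[93,4.5,3.4,164,0,0,0]]}}

```text
time_s: 1.85
ee_pos: [0.5372, 0.3079, 0.0537]
tool_rot: [-0.002, 0.184, 0.983, -0.001]
force: [0.4, -0.5, 1.1]
width: 0.0929
grip_force: 0.0
```

{"fn": "servo_tool", "kwargs": {"motion": [[93,0,0,2,0,0,0],[93,0,0,4,0,0,0],[50,0,0,4,0,0,0],[30,0,0,4,0,0,0],[20,0,0,4,0,0,0]], "newtons": 30}}

```text
time_s: 2.35
ee_pos: [0.5402, 0.3068, 0.0535]
tool_rot: [0.001, 0.186, 0.983, 0.001]
force: [-0.2, 0.4, 0.1]
width: 0.0732
grip_force: 0.0
```

{"fn": "servo_tool", "kwargs": {"motion": [[20,0,0,0,0,0,0],[20,0,0,0,0,0,0],[20,0,0,0,0,0,0],[20,0,0,0,0,0,0]]}}

```text
time_s: 2.75
ee_pos: [0.5397, 0.3065, 0.0525]
tool_rot: [0.0, 0.186, 0.983, -0.0]
force: [0.4, -0.1, 1.0]
width: 0.0415
grip_force: 0.0
```

{"fn": "servo_tool", "kwargs": {"motion": [[20,0,0,0,0,0,0],[20,0,0,0,0,0,0],[20,0,0,0,0,0,0],[20,0,0,0,0,0,0]]}}

```text
time_s: 3.15
ee_pos: [0.5396, 0.3063, 0.0523]
tool_rot: [-0.0, 0.186, 0.983, -0.0]
force: [-0.7, -1.1, 0.2]
width: 0.0336
grip_force: 30.0
```

{"fn": "servo_tool", "kwargs": {"motion": [[20,0,0,-30,0,0,0],[20,0,0,-70,0,0,0],[20,0,0,-110,0,0,0],[20,0,0,-140,0,0,0],[20,0,0,-147,0,0,0]]}}

```text
time_s: 3.65
ee_pos: [0.5408, 0.3073, 0.2026]
tool_rot: [0.002, 0.186, 0.983, 0.002]
force: [0.7, 0.2, -3.4]
width: 0.0334
grip_force: 30.0
```

{"fn": "servo_tool", "kwargs": {"motion": [[20,0,0,0,0,0,0],[20,0,0,0,0,0,0]]}}

```text
time_s: 3.85
ee_pos: [0.5388, 0.3061, 0.1977]
tool_rot: [-0.001, 0.186, 0.983, -0.001]
force: [-1.4, -0.4, -3.7]
width: 0.0334
grip_force: 30.0
```

```bash
python3 - <<'E'
from h import *
p,R,s=tool(); w=calibration("wrist"); im=read_camera("wrist"); cv2.imwrite("pics/w2.png",im)
np.savez("pics/w2.npz",**w); print(s["time_s"],p.round(4),s["width"],s["force"],proj(w,p))
X=np.array([.575,.0192,.21]); print(shift(X))
E
```

```text
3.85 [0.5388 0.3061 0.1977] 0.03340981648844733 [-1.36988553 -0.40654212 -3.67373195] [317.63951668 316.7051033 ]
[-138.4 -253.8  -12.2]
```

View pics/w2.png

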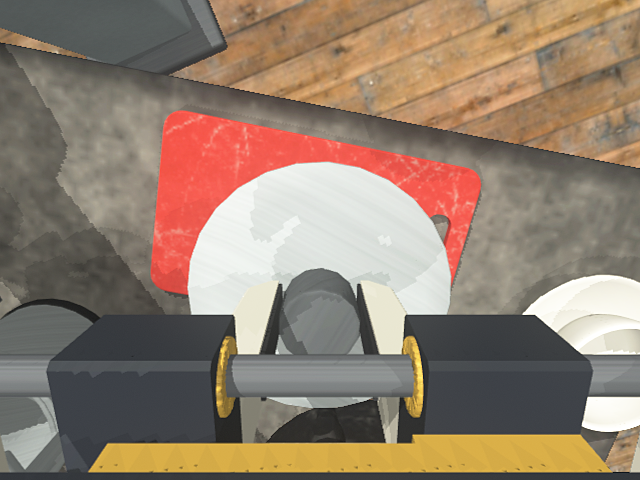

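The lid is held level. Its plate outline runs from u=188 to 451, with the top edge at v=162. I'll fit the plate circle to get its offset in the hand, and measure the pot's rim precisely in the top view.

```bash
python3 - <<'E'
from h import *
from scipy.optimize import least_squares
def circ(P):
    r=least_squares(lambda q:np.hypot(P[:,0]-q[0],P[:,1]-q[1])-q[2],[*P.mean(0),.06],loss='soft_l1',f_scale=.001); return r.x,np.abs(r.fun).mean()
im=cv2.imread("pics/w2.png"); w=np.load("pics/w2.npz"); hsv=cv2.cvtColor(im,cv2.COLOR_BGR2HSV)
red=((hsv[...,1]>120)&((hsv[...,0]<12)|(hsv[...,0]>168)))
pts=[]
for u in range(215,425,3):
    col=np.where(red[150:260,u])[0]   # last red pixel going down before plate
    if len(col): pts.append((u,150+col.max()+.5))
for v in range(215,265,3):
    r=np.where(red[v,150:230])[0]
    if len(r): pts.append((150+r.max()+.5,v))
p=np.array([.5388,.3061,.1977]); R=Ro.from_quat([.186,.983,-.001,-.001])
for d in (.018,.022,.026,.03,.034):
    P=np.array([plane(w,u,v,p[2]-d)[:2] for u,v in pts]); q,e=circ(P)
    print(d,q.round(4),e.round(5),'tool off',(R.inv().apply([q[0]-p[0],q[1]-p[1],0])*1000).round(1))
# pot rim in top view, outer edge by gradient along radial lines
t=calibration("top"); im=cv2.imread("pics/top0.png"); g=cv2.GaussianBlur(cv2.cvtColor(im,cv2.COLOR_BGR2GRAY),(3,3),0).astype(float)
c0=np.array([.575,.0192,.1]); out=[];inn=[]
rs=np.arange(.045,.075,.0005)
for a in np.radians(np.arange(0,360,4)):
    q=np.array([proj(t,c0+[r*np.cos(a),r*np.sin(a),0]) for r in rs],np.float32)
    val=cv2.remap(g.astype(np.float32),q[:,0].reshape(1,-1),q[:,1].reshape(1,-1),cv2.INTER_LINEAR)[0]
    dv=np.gradient(val); k=np.argmin(np.where(rs>.06,dv,0))
    if dv[k]<-4: out.append(c0[:2]+rs[k]*np.array([np.cos(a),np.sin(a)]))
print(len(out),circ(np.array(out)))
E
```

```text
0.018 [0.5371 0.3072 0.0588] 0.00011 tool off [2.  0.4 0. ]
0.022 [0.5387 0.3066 0.0602] 0.00012 tool off [ 0.3  0.4 -0. ]
0.026 [0.5403 0.306  0.0616] 0.00012 tool off [-1.4  0.4 -0. ]
0.03 [0.5418 0.3054 0.063 ] 0.00012 tool off [-3.1  0.4 -0. ]
0.034 [0.5434 0.3047 0.0645] 0.00013 tool off [-4.8  0.4 -0. ]
80 (array([0.5761591, 0.0203948, 0.0653912]), np.float64(0.00032357166746624957))
```

{"fn": "servo_tool", "kwargs": {"motion": [[20,0,0,-40,0,0,0],[20,-15,-28,-52,0,0,0],[20,-33,-61,-52,0,0,0],[20,-51,-95,-52,0,0,0],[20,-69,-129,-52,0,0,0]]}}

```text
time_s: 4.4
ee_pos: [0.5562, 0.1597, 0.2496]
tool_rot: [-0.001, 0.186, 0.983, -0.001]
force: [1.2, -1.5, -3.2]
width: 0.0331
grip_force: 30.0
```

{"fn": "servo_tool", "kwargs": {"motion": [[20,-18,-34,0,0,0,0],[20,-36,-68,0,0,0,0],[20,-54,-100,0,0,0,0],[20,-64,-118,0,0,0,0],[20,-66.5,-123.5,0,0,0,0]]}}

```text
time_s: 4.9
ee_pos: [0.5732, 0.0188, 0.2497]
tool_rot: [-0.001, 0.188, 0.982, -0.001]
force: [0.0, -0.0, -2.9]
width: 0.0334
grip_force: 30.0
```

{"fn": "servo_tool", "kwargs": {"motion": [[20,0,0,10,0,0,0],[20,0,0,30,0,0,0],[20,0,0,50,0,0,0],[20,0,0,70,0,0,0],[20,0,0,75,0,0,0]]}}

```text
time_s: 5.4
ee_pos: [0.5719, 0.0241, 0.1733]
tool_rot: [-0.002, 0.184, 0.983, -0.0]
force: [-0.9, 0.1, -3.4]
width: 0.0334
grip_force: 30.0
```

{"fn": "servo_tool", "kwargs": {"motion": [[20,0,0,0,0,0,0],[20,0,0,0,0,0,0]]}}

```text
time_s: 5.6
ee_pos: [0.5739, 0.0228, 0.1766]
tool_rot: [0.0, 0.185, 0.983, 0.0]
force: [-0.4, -0.5, -2.8]
width: 0.0334
grip_force: 30.0
```

```bash
python3 - <<'E'
from h import *
p,R,s=tool(); print(s["time_s"],p.round(4),s["width"],s["force"],R.as_rotvec())
cv2.imwrite("pics/t3.png",read_camera("top")); im=cv2.imread("pics/t3.png");im2=read_camera("scene")
a=cv2.resize(im[200:350,240:420],(720,600)); b=cv2.resize(im2[190:350,220:400],(675,600))
cv2.imwrite("pics/c3.png",cv2.resize(np.hstack([a,b]),(800,344)))
print([shift([.5728,.0216,.155]) for _ in range(1)])
E
```

```text
5.6 [0.5739 0.0228 0.1766] 0.033353785739074625 [-0.42219162 -0.52204773 -2.78558694] [5.82041825e-01 3.08704667e+00 4.40138633e-04]
[array([ 1. , -1.2, 22.2])]
```

View pics/c3.png

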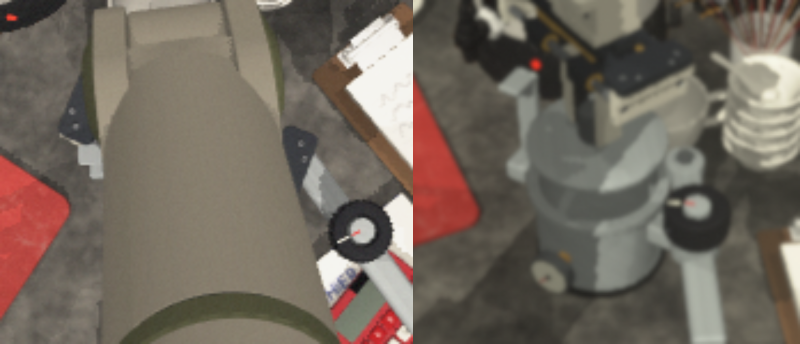

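The lid hovers over the mouth, aligned and clear of the catch and knob. I'll lower it.

{"fn": "servo_tool", "kwargs": {"motion": [[20,0.7,-1,10,0,0,0],[20,0.7,-1,18,0,0,0],[20,0.7,-1,21,0,0,0],[20,0.7,-1,23,0,0,0],[20,0.7,-1,24,0,0,0]]}}

```text
time_s: 6.2
ee_pos: [0.5726, 0.0212, 0.1521]
tool_rot: [-0.0, 0.186, 0.983, -0.0]
force: [-0.3, 0.5, -3.0]
width: 0.0332
grip_force: 30.0
```

{"fn": "servo_tool", "kwargs": {"motion": [[20,0,0,1,0,0,0],[20,0,0,2,0,0,0],[20,0,0,3,0,0,0],[20,0,0,3,0,0,0]]}}

```text
time_s: 6.6
ee_pos: [0.5726, 0.0213, 0.1494]
tool_rot: [0.0, 0.186, 0.983, -0.0]
force: [1.2, 0.1, -3.8]
width: 0.0334
grip_force: 30.0
```

{"fn": "servo_tool", "kwargs": {"motion": [[20,0,0,1,0,0,0],[20,0,0,2,0,0,0],[20,0,0,2,0,0,0]]}}

```text
time_s: 6.9
ee_pos: [0.5726, 0.0213, 0.1473]
tool_rot: [-0.0, 0.186, 0.983, -0.0]
force: [-0.4, -0.5, -2.3]
width: 0.0332
grip_force: 30.0
```

{"fn": "servo_tool", "kwargs": {"motion": [[20,0,0,1,0,0,0],[20,0,0,2,0,0,0],[20,0,0,2,0,0,0]]}}

```text
time_s: 7.2
ee_pos: [0.5726, 0.0213, 0.1453]
tool_rot: [-0.0, 0.186, 0.983, -0.0]
force: [0.1, -0.9, -3.5]
width: 0.0336
grip_force: 30.0
```

{"fn": "servo_tool", "kwargs": {"motion": [[20,0,0,1,0,0,0],[20,0,0,2,0,0,0],[20,0,0,2,0,0,0]]}}

```text
time_s: 7.5
ee_pos: [0.5726, 0.0213, 0.1433]
tool_rot: [-0.0, 0.186, 0.983, -0.0]
force: [-0.9, 0.3, -3.5]
width: 0.0333
grip_force: 30.0
```

{"fn": "servo_tool", "kwargs": {"motion": [[20,0,0,1,0,0,0],[20,0,0,2,0,0,0],[20,0,0,2,0,0,0]]}}

```text
time_s: 7.8
ee_pos: [0.5725, 0.0213, 0.1413]
tool_rot: [-0.0, 0.186, 0.983, -0.0]
force: [0.4, 0.7, -3.1]
width: 0.0331
grip_force: 30.0
```

{"fn": "servo_tool", "kwargs": {"motion": [[20,0,0,1,0,0,0],[20,0,0,2,0,0,0],[20,0,0,2,0,0,0]]}}

```text
time_s: 8.1
ee_pos: [0.5726, 0.0213, 0.1393]
tool_rot: [-0.0, 0.186, 0.983, -0.0]
force: [-0.7, 0.2, -3.8]
width: 0.0336
grip_force: 30.0
```

{"fn": "servo_tool", "kwargs": {"motion": [[20,0,0,1,0,0,0],[20,0,0,2,0,0,0],[20,0,0,2,0,0,0]]}}

```text
time_s: 8.4
ee_pos: [0.5726, 0.0213, 0.1373]
tool_rot: [-0.0, 0.186, 0.983, -0.0]
force: [-0.6, -0.4, -3.2]
width: 0.0332
grip_force: 30.0
```

{"fn": "servo_tool", "kwargs": {"motion": [[20,0,0,1,0,0,0],[20,0,0,2,0,0,0],[20,0,0,2,0,0,0]]}}

```text
time_s: 8.7
ee_pos: [0.5727, 0.0213, 0.1363]
tool_rot: [0.0, 0.186, 0.983, 0.0]
force: [-2.3, -0.4, 7.1]
width: 0.0335
grip_force: 30.0
```

{"fn": "servo_tool", "kwargs": {"motion": [[40,0,0,0,0,0,0],[60,0,0,0,0,0,0],[70,0,0,0,0,0,0],[70,0,0,0,0,0,0],[70,0,0,0,0,0,0]]}}

```text
time_s: 9.2
ee_pos: [0.5727, 0.0213, 0.1354]
tool_rot: [0.0, 0.186, 0.983, -0.0]
force: [-0.5, 0.5, -0.2]
width: 0.0674
grip_force: 0.0
```

{"fn": "servo_tool", "kwargs": {"motion": [[70,0,0,-20,0,0,0],[70,0,0,-60,0,0,0],[70,0,0,-100,0,0,0],[70,0,0,-120,0,0,0],[70,0,0,-120,0,0,0]]}}

```text
time_s: 9.7
ee_pos: [0.5741, 0.0213, 0.2585]
tool_rot: [0.003, 0.186, 0.983, 0.001]
force: [0.7, -0.2, -0.3]
width: 0.07
grip_force: 0.0
```

```bash
python3 - <<'E'
from h import *
p,R,s=tool(); w=calibration("wrist"); im=read_camera("wrist"); cv2.imwrite("pics/w4.png",im)
np.savez("pics/w4.npz",**w); im2=read_camera("scene"); print(s["time_s"],p.round(4),np.round(s["joint_positions"],3))
b=cv2.resize(im2[190:350,240:400],(480,480),interpolation=cv2.INTER_CUBIC); cv2.imwrite("pics/c4.png",cv2.resize(np.hstack([im,b]),(800,343)))
E
```

```text
9.7 [0.5741 0.0213 0.2585] [-0.152  0.392  0.022  1.933 -0.011  0.812  1.073]
```

View pics/c4.png

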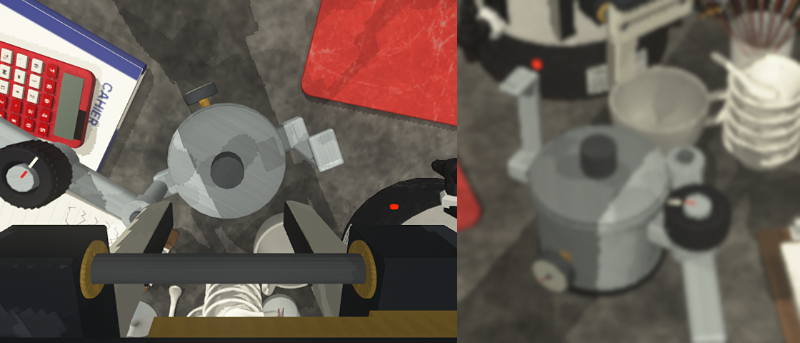

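The lid sits in the mouth and looks level. I'll check its height by its apparent radius in the wrist view, and compare with the rim-measured pot centre.

```bash
python3 - <<'E'
from h import *
from scipy.optimize import least_squares
def circ(P):
    r=least_squares(lambda q:np.hypot(P[:,0]-q[0],P[:,1]-q[1])-q[2],[*P.mean(0),.064],loss='soft_l1',f_scale=.0005); return r.x.round(4),np.abs(r.fun).mean().round(5)
im=cv2.imread("pics/w4.png"); w=np.load("pics/w4.npz"); t=calibration("top")
g=cv2.GaussianBlur(cv2.cvtColor(im,cv2.COLOR_BGR2GRAY),(3,3),0).astype(np.float32)
for z in (.110,.118):
  c0=np.array([.576,.0204,z]); print(z,proj(w,c0))
  rs=np.arange(.054,.074,.0004); out=[]
  for a in np.radians(np.arange(0,360,3)):
    q=np.array([proj(w,c0+[r*np.cos(a),r*np.sin(a),0]) for r in rs],np.float32)
    v=cv2.remap(g,q[:,0].reshape(1,-1),q[:,1].reshape(1,-1),cv2.INTER_LINEAR)[0]
    d=np.abs(np.gradient(v)); k=d.argmax()
    if d[k]>5 and q[k,1]<285: out.append(c0[:2]+rs[k]*np.array([np.cos(a),np.sin(a)]))
  print(len(out),circ(np.array(out)))
# boss base / top and gauge height reference for camera check: knob in wrist view
hsv=cv2.cvtColor(im,cv2.COLOR_BGR2HSV); m=((g<60)&(np.arange(640)[None,:]<105)&(np.arange(480)[:,None]>185)&(np.arange(480)[:,None]<300)).astype(np.uint8)
cs,_=cv2.findContours(m,cv2.RETR_EXTERNAL,cv2.CHAIN_APPROX_NONE); c=max(cs,key=cv2.contourArea); print(cv2.fitEllipse(c))
cv2.imwrite("pics/c5.png",cv2.resize(im[130:320,210:490],(800,543),interpolation=cv2.INTER_CUBIC))
E
```

```text
0.11 [317.7279544  231.80208113]
87 (array([0.5737, 0.0207, 0.0635]), np.float64(0.0014))
0.118 [317.71513694 234.43899507]
86 (array([0.5718, 0.0215, 0.0618]), np.float64(0.00154))
((46.04574966430664, 242.61865234375), (94.68201446533203, 105.03040313720703), 86.13058471679688)
```

View pics/c5.png

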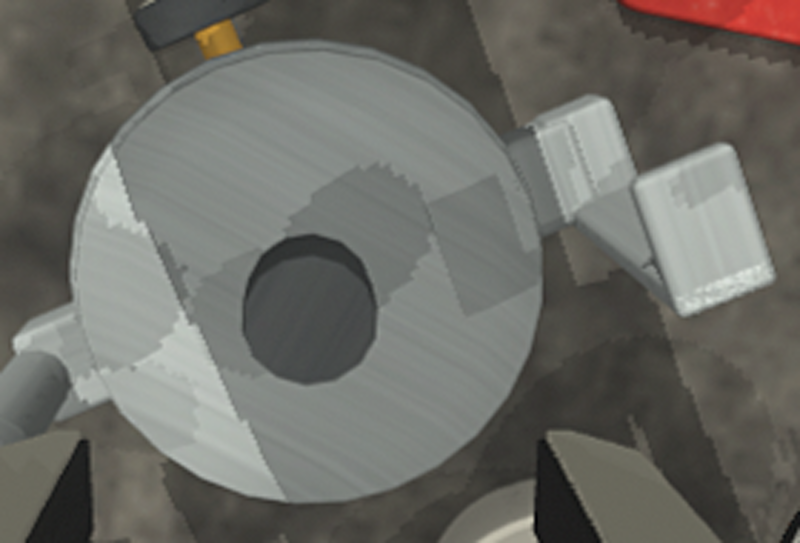

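The lid is concentric with the flange and its radius fits the seated height. I'll confirm by touching the boss top, which should be at z=138 mm (TCP 157).

{"fn": "servo_tool", "kwargs": {"motion": [[0,-1,0,0,0,0,0],[0,-2,0,20,0,0,0],[0,-2,0,50,0,0,0],[0,-2,0,70,0,0,0],[0,-2,0,88,0,0,0]]}}

```text
time_s: 10.3
ee_pos: [0.5735, 0.0204, 0.1648]
tool_rot: [-0.002, 0.186, 0.983, -0.001]
force: [-0.0, -1.7, 0.3]
width: 0.0345
grip_force: 0.0
```

{"fn": "servo_tool", "kwargs": {"motion": [[0,0,0,2,0,0,0],[0,0,0,4,0,0,0],[0,0,0,6,0,0,0],[0,0,0,8,0,0,0],[0,0,0,8,0,0,0]]}}

```text
time_s: 10.8
ee_pos: [0.5747, 0.0206, 0.1598]
tool_rot: [0.0, 0.186, 0.983, 0.0]
force: [-0.6, 0.2, 0.8]
width: 0.0007
grip_force: 0.0
```

{"fn": "servo_tool", "kwargs": {"motion": [[0,0,0,1,0,0,0],[0,0,0,2,0,0,0],[0,0,0,3,0,0,0],[0,0,0,3,0,0,0]]}}

```text
time_s: 11.2
ee_pos: [0.5746, 0.0205, 0.1572]
tool_rot: [0.0, 0.186, 0.983, 0.0]
force: [-3.0, 0.6, 8.2]
width: 0.0004
grip_force: 3.9
```

The boss top is at 138 mm, so the lid is fully seated. Next I'll go over the bar to its trailing side, with the fingers closed.

{"fn": "servo_tool", "kwargs": {"motion": [[0,0,0,-40,0,0,0],[0,0,0,-85,0,0,0],[0,1,-35,-113,0,0,0],[0,2,-80,-113,0,0,0],[0,3,-125,-113,0,0,0]]}}

```text
time_s: 11.7
ee_pos: [0.5259, -0.0956, 0.2707]
tool_rot: [0.001, 0.185, 0.983, 0.0]
force: [0.6, -2.4, 0.1]
width: 0.0007
grip_force: 0.0
```

{"fn": "servo_tool", "kwargs": {"motion": [[0,1,-45,0,0,0,0],[0,2,-85,0,0,0,0],[0,3,-105,10,0,0,0],[0,3,-109,40,0,0,0],[0,3,-109,80,0,0,0]]}}

```text
time_s: 12.2
ee_pos: [0.484, -0.1969, 0.1902]
tool_rot: [0.002, 0.187, 0.982, -0.0]
force: [0.4, -0.1, -0.9]
width: 0.0007
grip_force: 0.0
```

{"fn": "servo_tool", "kwargs": {"motion": [[0,0,0,15,0,0,0],[0,0,0,25,0,0,0],[0,0,0,25,0,0,0]]}}

```text
time_s: 12.5
ee_pos: [0.4831, -0.1949, 0.1636]
tool_rot: [-0.001, 0.186, 0.983, 0.0]
force: [0.6, 0.2, -0.4]
width: 0.0004
grip_force: 0.0
```

```bash
python3 - <<'E'
from h import *
p,R,s=tool(); print(s["time_s"],p.round(4),np.round(s["force"],1),np.round(s["joint_positions"],2))
piv=np.array([.5777,-.0684]); print(np.hypot(*(p[:2]-piv)),np.degrees(np.arctan2(*(p[:2]-piv)[::-1]))%360)
prev=None
for i,ph in enumerate([226,221,216,211,206, 201,196,191,186,181, 176,171,166,161,156, 151,146,141,136,131, 126,121,116,113,111, 109,107,105,103,101]):
    X=np.r_[piv+.153*np.array([np.cos(np.radians(ph)),np.sin(np.radians(ph))]),.165]
    if i%5==0: base=p if i==0 else prev
    print(ph,R.inv().apply(X-base).__mul__(1000).round(1)); prev=X
E
```

```text
12.5 [ 0.4831 -0.1949  0.1636] [ 0.6  0.2 -0.4] [ 0.24  0.46  0.05  2.14 -0.04  0.54  1.52]
0.1579793869717953 233.21352941669159
226 [16.9 11.1 -1.4]
221 [29.  16.7 -1.4]
216 [40.5 23.4 -1.4]
211 [51.4 31.1 -1.4]
206 [61.7 39.7 -1.3]
201 [9.4 9.5 0. ]
196 [18.  19.7  0. ]
191 [25.6 30.6  0. ]
186 [32.3 42.2  0. ]
181 [37.9 54.3  0.1]
176 [ 4.5 12.5  0. ]
171 [ 8.  25.4  0. ]
166 [10.3 38.6  0. ]
161 [11.4 51.9  0. ]
156 [11.4 65.2  0. ]
151 [-1.2 13.3 -0. ]
146 [-3.5 26.4 -0. ]
141 [-7.  39.3 -0. ]
136 [-11.6  51.9  -0. ]
131 [-17.2  63.9  -0. ]
126 [-6.7 11.5 -0. ]
121 [-14.4  22.5  -0. ]
116 [-23.   32.7  -0. ]
113 [-28.5  38.4  -0.1]
111 [-32.4  42.1  -0.1]
109 [-4.   3.5 -0. ]
107 [-8.1  6.9 -0. ]
105 [-12.4  10.2  -0. ]
103 [-16.7  13.3  -0. ]
101 [-21.2  16.2  -0. ]
```

{"fn": "servo_tool", "kwargs": {"motion": [[0,17,11,-1.5,0,0,0],[0,29,16.7,-1.5,0,0,0],[0,40.5,23.4,-1.5,0,0,0],[0,51.4,31.1,-1.5,0,0,0],[0,61.7,39.7,-1.5,0,0,0]]}}

```text
time_s: 13.0
ee_pos: [0.4403, -0.1349, 0.1664]
tool_rot: [0.001, 0.186, 0.983, -0.0]
force: [1.8, -1.6, -0.3]
width: 0.0003
grip_force: 0.9
```

{"fn": "servo_tool", "kwargs": {"motion": [[0,9.4,9.5,0,0,0,0],[0,18,19.7,0,0,0,0],[0,25.6,30.6,0,0,0,0],[0,32.3,42.2,0,0,0,0],[0,37.9,54.3,0,0,0,0]]}}

```text
time_s: 13.5
ee_pos: [0.4245, -0.0701, 0.1658]
tool_rot: [-0.0, 0.186, 0.983, -0.0]
force: [0.4, -1.7, 0.7]
width: 0.0003
grip_force: 0.9
```

{"fn": "servo_tool", "kwargs": {"motion": [[0,4.5,12.5,0,0,0,0],[0,8,25.4,0,0,0,0],[0,10.3,38.6,0,0,0,0],[0,11.4,51.9,0,0,0,0],[0,11.4,65.2,0,0,0,0]]}}

```text
time_s: 14.0
ee_pos: [0.4375, -0.0054, 0.1657]
tool_rot: [-0.001, 0.186, 0.983, -0.0]
force: [-0.2, -3.7, 0.4]
width: 0.0005
grip_force: 1.0
```

```bash
python3 - <<'E'
from h import *
p,R,s=tool(); print(s["time_s"],p.round(4),np.round(s["force"],1),np.round(s["joint_positions"],2))
piv=np.array([.5777,-.0684]); print(np.hypot(*(p[:2]-piv)),np.degrees(np.arctan2(*(p[:2]-piv)[::-1]))%360)
im=read_camera("scene"); cv2.imwrite("pics/s6.png",im); c=calibration("scene")
E
```

```text
14.0 [ 0.4375 -0.0054  0.1657] [-0.2 -3.7  0.4] [-0.17  0.38  0.07  2.31 -0.06  0.45  1.15]
0.15375569811034198 155.79259564303237
```

View pics/s6.png

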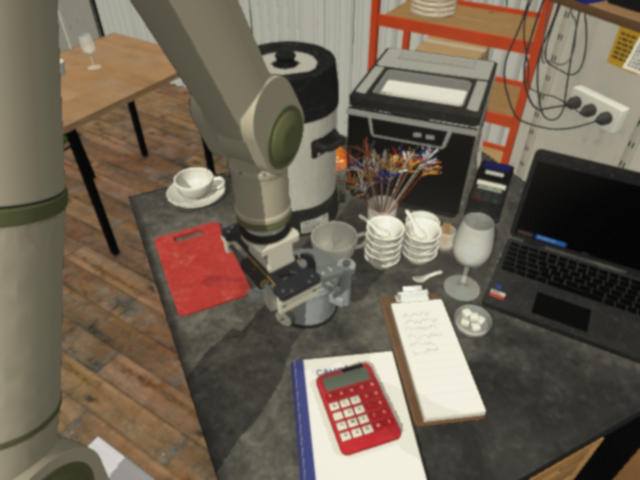

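The bar is swinging with the push: it has left the notebook side and nothing else has moved. I'll continue toward the catch.

{"fn": "servo_tool", "kwargs": {"motion": [[0,-1.2,13.3,0,0,0,0],[0,-3.5,26.4,0,0,0,0],[0,-7,39.3,0,0,0,0],[0,-11.6,51.9,0,0,0,0],[0,-17.2,63.9,0,0,0,0]]}}

```text
time_s: 14.55
ee_pos: [0.4783, 0.0478, 0.1659]
tool_rot: [-0.0, 0.186, 0.983, -0.0]
force: [-0.3, -1.6, -0.6]
width: 0.0005
grip_force: 0.9
```

{"fn": "servo_tool", "kwargs": {"motion": [[0,-6.7,11.5,0,0,0,0],[0,-14.4,22.5,0,0,0,0],[0,-23,32.7,0,0,0,0],[0,-28.5,38.4,0,0,0,0],[0,-32.4,42.1,0,0,0,0]]}}

```text
time_s: 15.05
ee_pos: [0.524, 0.0746, 0.1659]
tool_rot: [0.0, 0.186, 0.983, 0.0]
force: [-1.3, -0.6, -0.2]
width: 0.0001
grip_force: 0.5
```

{"fn": "servo_tool", "kwargs": {"motion": [[0,-4,3.5,0,0,0,0],[0,-8.1,6.9,0,0,0,0],[0,-8.1,6.9,0,0,0,0]]}}

```text
time_s: 15.35
ee_pos: [0.5341, 0.078, 0.166]
tool_rot: [0.0, 0.186, 0.983, 0.0]
force: [0.7, 0.9, 0.4]
width: 0.0004
grip_force: 0.0
```

{"fn": "servo_tool", "kwargs": {"motion": [[0,-3,1,0,0,0,0],[0,-6,2,0,0,0,0],[0,-8,3,0,0,0,0],[0,-8,3,0,0,0,0]]}}

```text
time_s: 15.75
ee_pos: [0.5422, 0.0775, 0.166]
tool_rot: [0.0, 0.186, 0.983, 0.0]
force: [-0.8, -1.0, 0.4]
width: 0.0003
grip_force: 0.0
```

{"fn": "servo_tool", "kwargs": {"motion": [[0,-1,0.4,0,0,0,0],[0,-2,0.8,0,0,0,0],[0,-2,0.8,0,0,0,0]]}}

```text
time_s: 16.05
ee_pos: [0.544, 0.0776, 0.1659]
tool_rot: [0.0, 0.186, 0.983, 0.0]
force: [-0.9, 0.0, -0.5]
width: 0.0006
grip_force: 0.2
```

{"fn": "servo_tool", "kwargs": {"motion": [[0,-1,0.4,0,0,0,0],[0,-2,0.8,0,0,0,0],[0,-2,0.8,0,0,0,0]]}}

```text
time_s: 16.35
ee_pos: [0.5463, 0.0776, 0.166]
tool_rot: [0.0, 0.186, 0.983, 0.0]
force: [-0.8, 0.4, -0.1]
width: 0.0006
grip_force: 0.2
```

{"fn": "servo_tool", "kwargs": {"motion": [[0,-1,0.4,0,0,0,0],[0,-2,0.8,0,0,0,0],[0,-2,0.8,0,0,0,0]]}}

```text
time_s: 16.65
ee_pos: [0.5473, 0.0776, 0.1658]
tool_rot: [-0.001, 0.186, 0.983, -0.0]
force: [-5.6, 1.2, 2.9]
width: 0.0005
grip_force: 2.5
```

{"fn": "servo_tool", "kwargs": {"motion": [[0,-1,0.4,0,0,0,0],[0,-1,0.4,0,0,0,0]]}}

```text
time_s: 16.85
ee_pos: [0.5475, 0.0776, 0.1657]
tool_rot: [-0.002, 0.186, 0.983, -0.0]
force: [-8.7, 1.0, 5.1]
width: 0.0006
grip_force: 4.0
```

{"fn": "servo_tool", "kwargs": {"motion": [[0,-1,0.4,0,0,0,0],[0,-1,0.4,0,0,0,0]]}}

```text
time_s: 17.05
ee_pos: [0.5476, 0.0776, 0.1657]
tool_rot: [-0.003, 0.186, 0.983, -0.001]
force: [-9.8, 1.4, 7.3]
width: 0.0001
grip_force: 5.4
```

The bar is hard against its stop where predicted (10 N reaction). I'll back off, rise, then go over the knob while opening and turning the wrist counter-clockwise for range.

{"fn": "servo_tool", "kwargs": {"motion": [[0,8,-3,0,0,0,0],[0,15,0,0,0,0,0],[0,15,0,-35,0,0,0],[40,15,0,-75,0,0,0],[93,15,0,-104,0,0,0]]}}

```text
time_s: 17.55
ee_pos: [0.5371, 0.0834, 0.2722]
tool_rot: [0.001, 0.186, 0.983, 0.0]
force: [1.2, 0.8, 0.3]
width: 0.0118
grip_force: 0.0
```

{"fn": "servo_tool", "kwargs": {"motion": [[93,-15,-10,0,0,0,-0.14],[93,-32,-21,0,0,0,-0.28],[93,-48,-32,0,0,0,-0.42],[93,-58,-40,0,0,0,-0.56],[93,-62.5,-42.7,0,0,0,-0.7]]}}

```text
time_s: 18.05
ee_pos: [0.58, 0.0193, 0.2701]
tool_rot: [0.001, -0.164, 0.986, -0.0]
force: [-0.8, -0.2, -0.4]
width: 0.0519
grip_force: 0.0
```

{"fn": "servo_tool", "kwargs": {"motion": [[93,0,0,0,0,0,-0.14],[93,0,0,0,0,0,-0.28],[93,0,0,0,0,0,-0.42],[93,0,0,0,0,0,-0.5],[93,0,0,0,0,0,-0.5]]}}

```text
time_s: 18.55
ee_pos: [0.5793, 0.0206, 0.2701]
tool_rot: [0.001, -0.402, 0.916, -0.0]
force: [0.9, -0.0, -0.1]
width: 0.0907
grip_force: 0.0
```

{"fn": "servo_tool", "kwargs": {"motion": [[93,0,0,0,0,0,0],[93,0,0,0,0,0,0]]}}

```text
time_s: 18.75
ee_pos: [0.5791, 0.0207, 0.27]
tool_rot: [0.0, -0.401, 0.916, -0.0]
force: [-0.9, -0.1, -0.2]
width: 0.0931
grip_force: 0.0
```

```bash
python3 - <<'E'
from h import *
p,R,s=tool(); w=calibration("wrist"); im=read_camera("wrist"); cv2.imwrite("pics/w7.png",im)
print(s["time_s"],p.round(4),np.round(s["joint_positions"],2),s["width"], R.as_matrix().round(3).tolist())
np.savez("pics/w7.npz",**w); print(proj(w,[.5762,.0204,.201]))
E
```

```text
18.75 [0.5791 0.0207 0.27  ] [-0.    0.39 -0.18  1.9   0.09  0.86  2.17] 0.09308137597512761 [[-0.679, -0.734, 0.0], [-0.734, 0.679, -0.0], [-0.0, -0.0, -1.0]]
[322.70439915 258.9631935 ]
```

View pics/w7.png

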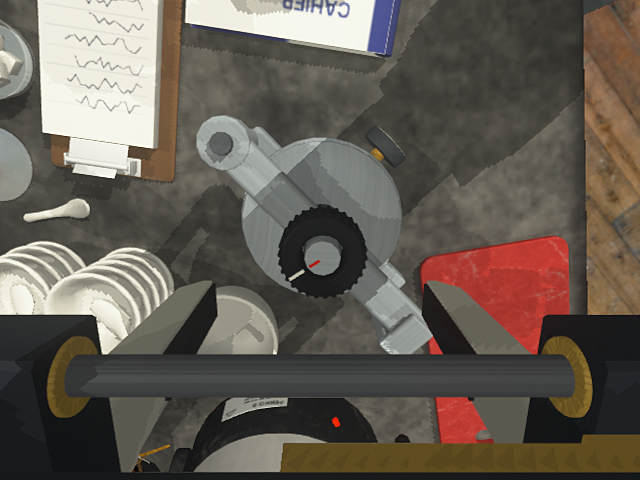

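The bar lies under the hook. The knob is centred near (322,255), and its white mark (297,274) and red mark (314,263) are in line.

```bash
cat > k.py <<'E'
from h import *
def knob(im,w,guess):
    hsv=cv2.cvtColor(im,cv2.COLOR_BGR2HSV); u,v=np.round(proj(w,guess)).astype(int)
    M=np.zeros(im.shape[:2],np.uint8); cv2.circle(M,(int(u),int(v)-4),70,1,-1)
    dark=((hsv[...,2]<75)&(M>0)).astype(np.uint8)
    # steel disc = hole inside the dark ring
    cs,h=cv2.findContours(cv2.morphologyEx(dark,cv2.MORPH_OPEN,np.ones((3,3))),cv2.RETR_CCOMP,cv2.CHAIN_APPROX_NONE)
    hol=[c for c,q in zip(cs,h[0]) if q[3]>=0 and cv2.contourArea(c)>300]
    hol=max(hol,key=cv2.contourArea); e=cv2.fitEllipse(cv2.convexHull(hol)); c=plane(w,*e[0],.201)
    disc=np.zeros_like(M); cv2.ellipse(disc,e,1,-1)
    red=(hsv[...,1]>120)&((hsv[...,0]<12)|(hsv[...,0]>168))&(disc>0)
    ring=np.zeros_like(M); cv2.ellipse(ring,(e[0],tuple(2.0*np.array(e[1])),e[2]),1,-1)
    white=(hsv[...,2]>150)&(hsv[...,1]<70)&(ring>0)&(cv2.dilate(disc,np.ones((5,5)))==0)
    out=[]
    for m in (white,red):
        vv,uu=np.nonzero(m)
        if len(uu)<4: out.append(None); continue
        X=plane(w,uu.mean(),vv.mean(),.201)-c; out.append((round(float(np.degrees(np.arctan2(X[1],X[0]))),1),len(uu)))
    return c,e,out
E
python3 - <<'E'
from k import *
w=np.load("pics/w7.npz"); c,e,o=knob(cv2.imread("pics/w7.png"),w,[.5762,.0204,.201]); print(c.round(4),e,o)
print(shift([*c[:2],.193]),shift([.5762,.0204,.193]))
t=calibration("top"); o1,d1=0,0
E
```

```text
[0.5749 0.0184 0.201 ] ((321.9263000488281, 255.0102081298828), (39.47124099731445, 41.53045654296875), 177.92755126953125) [(-3.6, 50), (5.7, 36)]
[ 4.5  1.5 77. ] [ 2.1  2.  77. ]
```

{"fn": "servo_tool", "kwargs": {"motion": [[93,3.7,1.8,15,0,0,0],[93,3.7,1.8,40,0,0,0],[93,3.7,1.8,62,0,0,0],[93,3.7,1.8,74,0,0,0],[80,3.7,1.8,77,0,0,0]]}}

```text
time_s: 19.3
ee_pos: [0.5747, 0.0191, 0.1918]
tool_rot: [-0.001, -0.401, 0.916, 0.0]
force: [0.4, -1.2, 0.3]
width: 0.0884
grip_force: 0.0
```

{"fn": "servo_tool", "kwargs": {"motion": [[60,0,0,0,0,0,0],[60,0,0,0,0,0,0],[60,0,0,0,0,0,0],[58,0,0,0,0,0,0]], "newtons": 20}}

```text
time_s: 19.7
ee_pos: [0.5755, 0.019, 0.1937]
tool_rot: [0.001, -0.401, 0.916, -0.0]
force: [-0.1, -0.3, 0.7]
width: 0.0598
grip_force: 0.0
```

{"fn": "servo_tool", "kwargs": {"motion": [[53,0,0,0,0,0,0],[45,0,0,0,0,0,0],[45,0,0,0,0,0,0]], "newtons": 25}}

```text
time_s: 20.0
ee_pos: [0.5753, 0.019, 0.1932]
tool_rot: [0.0, -0.401, 0.916, -0.0]
force: [-0.8, -0.5, 3.3]
width: 0.0515
grip_force: 25.0
```

```bash
python3 - <<'E'
from h import *
p,R,s=tool(); print(s["time_s"],p.round(4),np.round(s["force"],2),np.round(s["ft_torque"],3),s["width"],s["grip_force"],'tool force',R.inv().apply(s["force"]).round(2))
E
```

```text
20.0 [0.5753 0.019  0.1932] [-0.8  -0.55  3.34] [-0.006  0.139 -0.017] 0.05154374442192925 25.000410676002502 tool force [ 0.94  0.21 -3.34]
```

{"fn": "servo_tool", "kwargs": {"motion": [[45,0,0,0,0,0,0],[45,0,0,0,0,0,0.1],[45,0,0,0,0,0,0.2],[45,0,0,0,0,0,0.3],[45,0,0,0,0,0,0.4]], "newtons": 35}}

```text
time_s: 20.5
ee_pos: [0.5754, 0.0191, 0.1932]
tool_rot: [0.0, -0.21, 0.978, -0.0]
force: [-0.9, -0.6, 2.5]
width: 0.0513
grip_force: 35.0
```

```bash
cat > st.py <<'E'
from k import *
import sys
p,R,s=tool(); m=R.as_matrix(); print(s["time_s"],p.round(4),'F',np.round(s["force"],1),'T',np.round(s["ft_torque"],3),'w',round(s["width"],4),round(s["grip_force"],1),'xang',np.degrees(np.arctan2(m[1,0],m[0,0])).round(1),'q7',round(s["joint_positions"][6],2),'Ft',R.inv().apply(s["force"]).round(1))
print(*[np.round(env.observe()["ft_torque"],3)[2] for _ in range(2)])
for cam in ("scene",):
  if len(sys.argv)>1:
    w=calibration(cam); im=read_camera(cam)
    try: print(knob(im,w,[.575,.0195,.201])[2])
    except Exception as e: print('x',e)
E
python3 st.py
```

```text
20.5 [0.5754 0.0191 0.1932] F [-0.9 -0.6  2.5] T [0.116 0.197 0.253] w 0.0513 35.0 xang -155.8 q7 1.82 Ft [ 1.  -0.2 -2.5]
0.253 0.253
```

{"fn": "servo_tool", "kwargs": {"motion": [[45,0,0,0,0,0,0.12],[45,0,0,0,0,0,0.24],[45,0,0,0,0,0,0.36],[45,0,0,0,0,0,0.48],[45,0,0,0,0,0,0.6]]}}

```text
time_s: 21.0
ee_pos: [0.5754, 0.0193, 0.1932]
tool_rot: [0.0, 0.089, 0.996, 0.0]
force: [-0.1, 1.4, 3.9]
width: 0.0515
grip_force: 35.0
```

```bash
python3 st.py
```

```text
21.0 [0.5754 0.0193 0.1932] F [-0.1  1.4  3.9] T [0.226 0.132 0.26 ] w 0.0515 35.0 xang 169.8 q7 1.35 Ft [ 0.3  1.3 -3.9]
0.26 0.26
```

{"fn": "servo_tool", "kwargs": {"motion": [[45,0,0,0,0,0,0.1],[45,0,0,0,0,0,0.2],[45,0,0,0,0,0,0.3],[45,0,0,0,0,0,0.4]]}}

```text
time_s: 21.4
ee_pos: [0.5754, 0.0194, 0.1932]
tool_rot: [0.0, 0.285, 0.959, 0.0]
force: [-1.2, 0.2, 3.4]
width: 0.0515
grip_force: 35.0
```

```bash
python3 st.py
```

```text
21.4 [0.5754 0.0194 0.1932] F [-1.2  0.2  3.4] T [0.264 0.16  0.261] w 0.0515 35.0 xang 146.9 q7 1.05 Ft [ 1.1 -0.5 -3.4]
0.261 0.261
```

{"fn": "servo_tool", "kwargs": {"motion": [[45,0,0,0,0,0,0.1],[45,0,0,0,0,0,0.2],[45,0,0,0,0,0,0.3],[45,0,0,0,0,0,0.4]]}}

```text
time_s: 21.8
ee_pos: [0.5754, 0.0194, 0.1932]
tool_rot: [0.0, 0.469, 0.883, 0.0]
force: [0.4, 1.6, 3.4]
width: 0.0514
grip_force: 35.0
```

```bash
python3 st.py
```

```text
21.8 [0.5754 0.0194 0.1932] F [0.4 1.6 3.4] T [0.305 0.081 0.321] w 0.0514 35.0 xang 124.0 q7 0.74 Ft [ 1.1  1.2 -3.4]
0.321 0.321
```

{"fn": "servo_tool", "kwargs": {"motion": [[45,0,0,0,0,0,0.1],[45,0,0,0,0,0,0.2],[45,0,0,0,0,0,0.3]]}}

```text
time_s: 22.1
ee_pos: [0.5755, 0.0195, 0.1933]
tool_rot: [0.0, 0.596, 0.803, 0.0]
force: [-1.0, 0.6, 4.6]
width: 0.0518
grip_force: 35.0
```

```bash
python3 st.py
```

```text
22.1 [0.5755 0.0195 0.1933] F [-1.   0.6  4.6] T [0.25  0.04  0.263] w 0.0518 35.0 xang 106.8 q7 0.51 Ft [ 0.9 -0.8 -4.6]
0.263 0.263
```

Torque rose, then fell. I'll check the marks with the wrist camera before going on.

```bash
python3 - <<'E'
from k import *
w=calibration("wrist"); im=read_camera("wrist"); cv2.imwrite("pics/w8.png",im); c=np.array([.575,.0195,.201]); print(proj(w,c),proj(w,c+[.01,0,0]))
hsv=cv2.cvtColor(im,cv2.COLOR_BGR2HSV); u,v=proj(w,c); r=95
yy,xx=np.mgrid[:480,:640]; near=(np.hypot(xx-u,yy-v)<r)
red=(hsv[...,1]>120)&((hsv[...,0]<12)|(hsv[...,0]>168))&near; wh=(hsv[...,2]>150)&(hsv[...,1]<70)&near
for n,m in(("red",red),("wh",wh)):
    k,l,st,ce=cv2.connectedComponentsWithStats(m.astype(np.uint8)); 
    for i in range(1,k):
        if st[i,4]>15: X=plane(w,*ce[i],.201)-c; print(n,st[i],ce[i].round(0),(X*1000).round(1)[:2])
E
```

```text
[316.15340824 326.61487576] [340.71133343 333.39201648]
red [301 331  16  14  73] [309. 337.] [-1.4 -5.3]
wh [ 222  233   84  121 2800] [251. 285.] [-28.3   9.5]
wh [307 232  51  26 716] [333. 242.] [-4.1 34.4]
wh [ 356  244   56   88 1644] [388. 285.] [20.8 24.2]
wh [ 294  304   52   47 1848] [320. 327.] [1.4 0.3]
wh [274 343  19  12  94] [284. 349.] [ -9.4 -13.2]
wh [378 342   6   6  17] [380. 344.] [26.2  0.3]
wh [255 348  10   6  27] [260. 351.] [-18.2 -16.6]
wh [374 349  13   5  31] [381. 352.] [27.8 -3.1]
wh [ 258  397  106   25 1936] [312. 408.] [  9.2 -35.7]
```

```bash
cat > mk.py <<'E'
from k import *
p,R,s=tool(); m=R.as_matrix()
w=calibration("wrist"); im=read_camera("wrist"); c=np.array([.575,.0195,.201])
hsv=cv2.cvtColor(im,cv2.COLOR_BGR2HSV); u,v=proj(w,c); yy,xx=np.mgrid[:480,:640]; near=(np.hypot(xx-u,yy-v)<75)
red=(hsv[...,1]>120)&((hsv[...,0]<12)|(hsv[...,0]>168))&near
st=((hsv[...,2]>100)&(hsv[...,1]<90)&near)|red
k,l,sa,ce=cv2.connectedComponentsWithStats(st.astype(np.uint8)); i=1+np.argmin(np.hypot(*(ce[1:]-[u,v]).T)+(sa[1:,4]<800)*1e3)
cs,_=cv2.findContours((l==i).astype(np.uint8),cv2.RETR_EXTERNAL,cv2.CHAIN_APPROX_NONE); e=cv2.fitEllipse(cs[0]); c2=plane(w,*e[0],.201)
def A(q): X=plane(w,*q,.201)-c2; return np.degrees(np.arctan2(X[1],X[0])).round(1),(np.hypot(X[0],X[1])*1000).round(1)
k2,l2,sb,cb=cv2.connectedComponentsWithStats(((hsv[...,2]>150)&(hsv[...,1]<70)&near).astype(np.uint8))
ra=A(np.argwhere(red).mean(0)[::-1]) if red.sum()>5 else None
print(round(s["time_s"],2),'Tz',round(s["ft_torque"][2],3),'F',np.round(s["force"],1),'xang',np.degrees(np.arctan2(m[1,0],m[0,0])).round(1),'q7',round(s["joint_positions"][6],2),'c',c2.round(4),np.round(e[1],0),'red',ra,'white',[(A(cb[j]),int(sb[j,4])) for j in range(1,k2) if sb[j,4]>15 and 9<A(cb[j])[1]<22])
E
python3 mk.py
```

```text
22.15 Tz 0.216 F [-1.   1.6  6.9] xang 106.5 q7 0.51 c [0.5756 0.0216 0.201 ] [54. 57.] red (np.float64(-105.8), np.float64(7.7)) white [((np.float64(-123.4), np.float64(18.1)), 91)]
```

{"fn": "servo_tool", "kwargs": {"motion": [[45,0,0,0,0,0,0.07],[45,0,0,0,0,0,0.14],[45,0,0,0,0,0,0.2],[45,0,0,0,0,0,0.2]]}}

```text
time_s: 22.6
ee_pos: [0.5756, 0.0195, 0.1933]
tool_rot: [0.0, 0.672, 0.741, 0.0]
force: [-0.9, 1.0, 5.5]
width: 0.0513
grip_force: 35.0
```

```bash
python3 mk.py
```

```text
22.6 Tz 0.242 F [-0.9  1.   5.5] xang 95.6 q7 0.37 c [0.576  0.0217 0.201 ] [55. 57.] red (np.float64(-116.0), np.float64(7.8)) white [((np.float64(-134.4), np.float64(18.3)), 96)]
```

{"fn": "servo_tool", "kwargs": {"motion": [[45,0,0,0,0,0,0.07],[45,0,0,0,0,0,0.14],[45,0,0,0,0,0,0.2],[45,0,0,0,0,0,0.2]]}}

```text
time_s: 23.05
ee_pos: [0.5756, 0.0195, 0.1933]
tool_rot: [0.0, 0.743, 0.67, 0.0]
force: [-0.2, 1.2, 6.1]
width: 0.0513
grip_force: 35.0
```

```bash
python3 mk.py
```

```text
23.05 Tz 0.31 F [-0.2  1.2  6.1] xang 84.1 q7 0.22 c [0.5764 0.0217 0.201 ] [55. 57.] red (np.float64(-126.5), np.float64(7.8)) white [((np.float64(-146.0), np.float64(18.3)), 93)]
```

{"fn": "servo_tool", "kwargs": {"motion": [[45,0,0,0,0,0,0.07],[45,0,0,0,0,0,0.14],[45,0,0,0,0,0,0.2],[45,0,0,0,0,0,0.2]]}}

```text
time_s: 23.5
ee_pos: [0.5757, 0.0195, 0.1933]
tool_rot: [0.0, 0.806, 0.592, 0.0]
force: [-0.5, 0.3, 5.6]
width: 0.0519
grip_force: 35.0
```

```bash
python3 mk.py
```

```text
23.5 Tz 0.237 F [-0.5  0.3  5.6] xang 72.7 q7 0.07 c [0.5768 0.0215 0.201 ] [55. 57.] red (np.float64(-136.5), np.float64(7.6)) white [((np.float64(-157.2), np.float64(18.3)), 105)]
```

{"fn": "servo_tool", "kwargs": {"motion": [[45,0,0,0,0,0,0.07],[45,0,0,0,0,0,0.14],[45,0,0,0,0,0,0.2],[45,0,0,0,0,0,0.2]]}}

```text
time_s: 23.95
ee_pos: [0.5757, 0.0195, 0.1934]
tool_rot: [0.0, 0.861, 0.509, 0.0]
force: [-1.5, 1.1, 7.3]
width: 0.0517
grip_force: 35.0
```

```bash
python3 mk.py
```

```text
23.95 Tz 0.308 F [-1.5  1.1  7.3] xang 61.2 q7 -0.08 c [0.5771 0.0213 0.201 ] [54. 57.] red (np.float64(-147.6), np.float64(7.7)) white [((np.float64(-168.8), np.float64(18.2)), 104)]
```

{"fn": "servo_tool", "kwargs": {"motion": [[45,0,0,0,0,0,0.07],[45,0,0,0,0,0,0.14],[45,0,0,0,0,0,0.2],[45,0,0,0,0,0,0.2]]}}

```text
time_s: 24.4
ee_pos: [0.5758, 0.0195, 0.1934]
tool_rot: [0.0, 0.907, 0.421, 0.001]
force: [0.1, 2.3, 7.1]
width: 0.0517
grip_force: 35.0
```

```bash
python3 mk.py
```

```text
24.4 Tz 0.36 F [0.1 2.3 7.1] xang 49.7 q7 -0.23 c [0.5774 0.0211 0.201 ] [54. 57.] red (np.float64(-157.0), np.float64(7.7)) white [((np.float64(179.8), np.float64(18.1)), 94)]
```

{"fn": "servo_tool", "kwargs": {"motion": [[45,0,0,0,0,0,0.05],[45,0,0,0,0,0,0.1],[45,0,0,0,0,0,0.15],[45,0,0,0,0,0,0.15]]}}

```text
time_s: 24.85
ee_pos: [0.5758, 0.0194, 0.1934]
tool_rot: [-0.0, 0.936, 0.351, 0.001]
force: [-1.0, 0.9, 8.2]
width: 0.0515
grip_force: 35.0
```

```bash
python3 mk.py
```

```text
24.85 Tz 0.094 F [-1.   0.9  8.2] xang 41.1 q7 -0.34 c [0.576  0.0195 0.201 ] [47. 52.] red (np.float64(-162.9), np.float64(6.1)) white [((np.float64(165.3), np.float64(16.9)), 86)]
```

{"fn": "servo_tool", "kwargs": {"motion": [[45,0,0,0,0,0,0.05],[45,0,0,0,0,0,0.1],[45,0,0,0,0,0,0.1]]}}

```text
time_s: 25.2
ee_pos: [0.5757, 0.0193, 0.1935]
tool_rot: [-0.0, 0.953, 0.304, 0.001]
force: [-0.4, 1.7, 8.2]
width: 0.0514
grip_force: 35.0
```

```bash
python3 mk.py
```

```text
25.2 Tz 0.182 F [-0.4  1.7  8.2] xang 35.4 q7 -0.42 c [0.576  0.0195 0.201 ] [46. 52.] red (np.float64(-163.7), np.float64(6.1)) white [((np.float64(159.5), np.float64(16.9)), 83)]
```

The ratchet clicked once: torque fell to 0.09 and the marks jumped apart with the screw standing still. I'll release and withdraw.

{"fn": "servo_tool", "kwargs": {"motion": [[60,0,0,0,0,0,0],[70,0,0,0,0,0,0],[75,0,0,0,0,0,0],[75,0,0,0,0,0,0]]}}

```text
time_s: 25.65
ee_pos: [0.575, 0.019, 0.1928]
tool_rot: [-0.0, 0.953, 0.304, -0.0]
force: [0.4, 0.9, 0.6]
width: 0.0742
grip_force: 0.0
```

{"fn": "servo_tool", "kwargs": {"motion": [[75,0,0,-10,0,0,0],[75,0,0,-35,0,0,0],[75,0,0,-65,0,0,0],[75,0,0,-90,0,0,0],[75,0,0,-90,0,0,0]]}}

```text
time_s: 26.15
ee_pos: [0.5766, 0.0183, 0.2865]
tool_rot: [0.0, 0.953, 0.304, 0.003]
force: [-0.0, 0.3, -0.2]
width: 0.0749
grip_force: 0.0
```

{"fn": "servo_tool", "kwargs": {"motion": [[75,0,0,0,0,0,0],[75,0,0,0,0,0,0]]}}

```text
time_s: 26.35
ee_pos: [0.5746, 0.0193, 0.2824]
tool_rot: [-0.0, 0.953, 0.304, -0.0]
force: [-0.6, -0.2, -0.9]
width: 0.0749
grip_force: 0.0
```

```bash
python3 - <<'E'
from k import *
p,R,s=tool(); print(s["time_s"],p.round(4),np.round(s["force"],1))
w=calibration("wrist"); im=read_camera("wrist"); cv2.imwrite("pics/w9.png",im); c,e,o=knob(im,w,[.5755,.0195,.201]); print(c.round(4),e,o)
# bar direction: light-steel pixels of pivot boss & hook
E
```

```text
26.35 [0.5746 0.0193 0.2824] [-0.6 -0.2 -0.9]
[0.5775 0.0204 0.201 ] ((320.16534423828125, 252.99061584472656), (36.829193115234375, 40.10042953491211), 5.93134069442749) [(169.2, 52), (-160.8, 28)]
```

Marks are 30° apart, which is exactly one click, and the knob centre is unchanged, so the bar is still home.

```bash
python3 -c "
from workcell import env
print(env.close_job())"
```

```text
the job is handed in; nothing more can be done
None
```

The job is handed in: the lid is seated squarely, the bar is home against its stop, and the knob is tightened to exactly one ratchet click, in about 26 s of robot time.

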